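# Load the teal tube block into the dry-bath heater and clamp it

### The arm

A 6-joint arm with a two-finger parallel gripper is mounted at the origin on the work surface. World frame = base frame: x ahead of the robot, y to its left, z up, the work surface at z = 0. Lengths are in m, angles in degrees, forces in N, time in s.
With the tool pointing down it reaches from about 0.4 to 0.825 m from the base axis. Payload 7 kg.
Tool frame: the origin (TCP) lies on the centre line of the jaws, within the pads' length; the fingertips stand r.nose_length ahead of it and the grasp point (between the pads) lies 2 mm behind it (r.nose_length is the distance from the TCP to the fingertips, in m); z points along the fingers, y is the direction in which the jaws open and shut (so a half turn about z gives the same grasp; the last joint's range is limited). The gripper opens to 88 mm and grips with 3 to 60 N. Pads are 19 mm wide; open, the fingers measure 130 mm over their backs; the gripper's body (78 mm by 193 mm) begins 47 mm behind the grasp point.
Start: joints at [16.507, 20.546, 0.682, 0, -70.136, -16.507], TCP at [0.675, -0, 0.244] pointing down, gripper open.
Joint ranges: [-176.03, 176.03], [-82.01, 121.73], [-58.28, 71.71], [-173.87, 95.51], [-174.79, -0.11], [-173.66, 173.66]. Speed limits (degrees/s): [136.94, 136.94, 172.46, 180, 180, 180].

### API

Orientations are given as [roll, pitch, yaw] about the fixed x, y, z axes, in that order (R = Rz(yaw) Ry(pitch) Rx(roll)).
In Python, from plant import r gives the robot as it stands.
- The arm moves only by the tool apply_moves, never from a script. Its argument "targets" is a list of rows, each a list of 3 entries, a list of its own where there are three numbers: the shift along the tool's x, y, z scaled (see below), then the turn, a rotation vector about the tool's x, y, z scaled (see below), then the finger opening in mm, from 0 to 87.6. A call has 1 to 5 rows; each row shifts and turns the pose as measured when the row begins, along the tool's axes as they then stand; what a row does not reach is not made up. The controller multiplies each number of a shift by 0.04 m and each number of a turn by 8 degrees. A row lasts 1/10 s, in which the tool goes at most 50 mm and 8.59 degrees, less where a joint would pass 70% of its speed; a pose out of reach is approached as far as the arm can. A call with a number of a shift or a turn outside -1 to 1 is refused whole. A call with a gripper value outside its range is refused whole. The fingers move at their own pace and stop on an object; "squeeze" is the grip in N (left out, the last holds). Time passes only in rows, so rows that do not move let the fingers close. It gives the time, the measured TCP pose, the force and the opening at its end, in the units of the state.
- r.get_state(): the state, without advancing time (a new reading comes with each control period).
- r.capture(name): name is "scene" or "side" or "wrist"; returns a dict with "img" (420x560x3 uint8, blue, green, red), "z_map" (420x560 float32, m along the optical axis (not along the pixel's ray), 0 where there is no reading), "fx", "fy", "cx", "cy" (pixels), "camera_from_world" (4x4, takes a point from world to camera coordinates); the wrist camera has in their place "mount" (4x4, takes a point from camera to tool coordinates, whose origin is the TCP and whose axes are the flange's). Camera axes: x right, y up, looking along -z (the intrinsics and any distortion apply to the point x, -y, -z); pixel columns grow to the right and rows downward; lengths in m; the calibration is good to about 2 mm. A picture is of the moment at which its call begins: read the wrist's pose just before it.
- r.close_job(): hands the job in, once; it reports no verdict.
The state is a dict: "time_s": time; "joints": joint angles; "qd": joint speeds; "joint_torque": joint torques, N m; "tcp_pos": TCP position; "eef_rot": TCP orientation; "contact_force": force on the tool from outside, world axes, zero at the start; "moment": the same for the moment, N m; "gripper_width": finger opening in m.
Only numpy, scipy, OpenCV 4.12 (cv2) and the standard library are available. Lean on these libraries where they do the work, as an engineer would, in place of code of your own. Each camera call takes 0.05 s, during which the arm holds its last target.

### The job

Set the teal tube block upright into the pocket of the white block heater, down onto the pocket floor, then swing the heater's red-knobbed clamp arm fully shut across the top of the block. The pink and yellow blocks are not wanted.

Things in the scene. Friction and masses are not known exactly. Their poses are not given: they have to be found in the camera images.
- teal_block: Teal (blue-green) tube block, loose, upright: 40 (x) by 56 (y) by 80 mm tall, 0.15-0.31 kg; six tube holes on top, two with white lids. Origin: centre of underside. Take it from above, near the top, across the faces 40 mm apart (fingers on +x and -x). Either way round fits the pocket. Pink and yellow blocks of the same shape, an amber jar and an orange box are bystanders.
- heater: White heater, fixed, 180 (x) by 220 mm (y), deck at z 60. Origin: centre of underside. Pocket centred on the origin: 48 mm in x, 64 in y, floor at z 30; black collar round it up to z 70, flared 6 mm a side. Block goes in with its x along the heater's x; its top then is at z 110. Clamp pivot column at x 0, y +65, 28 mm thick, up to z 127.
- clamp (a joint): Clamp arm angle, rad. 0 = shut at its stop, arm along the heater's -y over the pocket; grows as it opens, clockwise from above, up to 2.1; at 1.57 it points along heater -x. Turns level about the column at heater x 0, y +65 mm; about 1 N at the knob; stays where left; starts open. Underside at heater z 116, top 126: passes 6 mm over a seated block, strikes one not down.
- clamp_knob (a point): Point on the axis of the red knob, an upright round post 18 mm thick, 42 mm tall above the clamp arm, 100 mm from the pivot. The point is at heater z 149: 23 mm above the arm's top, 19 mm below the post's top. Grip the post from above or push its side, and follow the arc about the pivot. Shut, it stands at heater x 0, y -35 mm.
Mind the look-alikes: they are no part of the job. What is shaped like the teal_block but purple is not meant.

How it is judged (in metres and radians):
On the way, in this order (a step that is already met when the one before it is completed fails the run):
1. the teal block stands on the pocket floor while the clamp arm is still open (horizontal distance between teal_block and heater below 0.012 m and z of teal_block in the frame of heater below 0.036 m and angle between teal_block's own z axis and vertical below 0.17 rad and value of joint clamp above 0.8 rad), for 0.2 s.
2. the clamp arm is swung shut over the block (value of joint clamp below 0.17 rad), for 0.2 s.
At the end, for the whole second after the job is handed in: The teal block stands at rest, upright within 10 degrees, in the heater's pocket: centred within 12 mm, square with it within 15 degrees, its underside within 6 mm of the pocket floor; and the clamp arm is within 10 degrees of fully shut (horizontal distance between teal_block and heater below 0.012 m and z of teal_block in the frame of heater below 0.036 m and angle between teal_block's own z axis and vertical below 0.17 rad and angle between the x axis of teal_block and the x axis of heater, either way round below 0.26 rad and linear speed of teal_block below 0.02 m/s and value of joint clamp below 0.17 rad); the robot touches nothing.
It also fails if it takes over 53 s, if anything falls off the work surface, if the arm or the gripper's body presses on something with over 40 N, if the wrist force passes 120 N, or if a joint passes its speed limit or range.

## Working session

There is one attempt and no reset: what is moved stays moved. The work goes in short steps, Python scripts to look and compute and a tool call to move; the robot and the scene stay as the last step left them, time stands still between calls to the robot, and variables do not carry over. Pictures are saved under pics/ and viewed, and the job is handed in when it is done.

Besides the shell and the picture viewer there is one more tool, called after "Request:" as a command line: name --argument value ..., lists and objects as JSON in quotes. apply_moves: Moves the arm, as the interface text tells. Its arguments: {"type":"object","properties":{"targets":{"type":"array","items":{"type":"array"}},"squeeze":{"type":"number"}},"required":["targets"]}

```bash
mkdir -p pics; ls
python3 - <<'E'
from plant import r
import cv2,numpy as np,pickle
print(r.get_state(), r.nose_length)
for n in ["scene","side","wrist"]:
    c=r.capture(n); cv2.imwrite(f"pics/{n}0.png",c["img"]); pickle.dump(c,open(f"{n}0.pkl","wb"))
    print(n,c["fx"],c["fy"],c["cx"],c["cy"],[k for k in c], c.get("mount",c.get("camera_from_world")))
E
```

```text
pics
{'time_s': 0.0, 'joints': array([ 1.65082237e+01,  2.05919658e+01,  6.33647859e-01, -1.94735285e-02,
       -7.01362745e+01, -1.65047791e+01]), 'qd': array([ 0.00256923, -0.0423079 ,  0.04496189, -0.01658637,  0.05813224,
       -0.06774149]), 'joint_torque': array([-8.00930356e-04, -5.82726967e+01,  2.93058443e+01,  6.99745238e+00,
        6.93249181e-03, -2.06530804e-04]), 'tcp_pos': array([ 6.74536365e-01, -1.36360921e-05,  2.42617757e-01]), 'eef_rot': array([ 1.79904104e+02, -9.32378589e-03, -9.00031795e+01]), 'contact_force': array([-1.0831466 ,  1.05570958,  1.08605689]), 'moment': array([-0.00134018,  0.01852801, -0.00627203]), 'gripper_width': 0.08746545251931892} 0.017
scene 441.2374874589224 441.2374874589224 278.92155294295173 200.52715541693885 ['img', 'z_map', 'fx', 'fy', 'cx', 'cy', 'camera_from_world'] [[-0.11182733  0.99368355  0.00936181  0.11114392]
 [-0.64686824 -0.0799425   0.75840008  0.26539414]
 [ 0.75435809  0.078754    0.65172209 -1.60978713]
 [ 0.          0.          0.          1.        ]]
side 533.1852539673355 533.1852539673355 280.0185430728923 214.82877771439755 ['img', 'z_map', 'fx', 'fy', 'cx', 'cy', 'camera_from_world'] [[ 0.82920524 -0.5587504   0.01471956 -0.4544532 ]
 [ 0.33470301  0.51745763  0.78753507 -0.25249084]
 [-0.44765229 -0.64810153  0.61609402 -1.18194651]
 [ 0.          0.          0.          1.        ]]
wrist 320.4091536123518 320.4091536123518 276.806225024791 208.41164152552483 ['img', 'z_map', 'fx', 'fy', 'cx', 'cy', 'mount'] [[-1.19617742e-04  9.57867258e-01  2.87211249e-01  7.73763916e-02]
 [ 9.99999945e-01  2.59695884e-05  3.29869801e-04  1.04495206e-03]
 [ 3.08512724e-04  2.87211272e-01 -9.57867209e-01 -1.39805682e-01]
 [ 0.00000000e+00  0.00000000e+00  0.00000000e+00  1.00000000e+00]]
```

View pics/scene0.png

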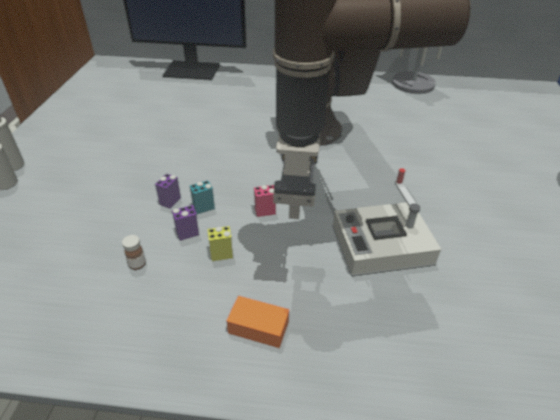

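View pics/side0.png

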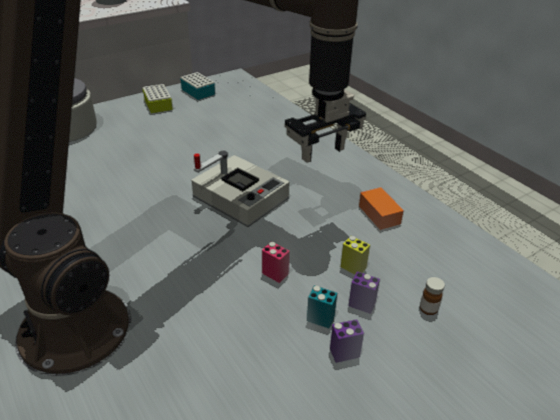

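View pics/wrist0.png

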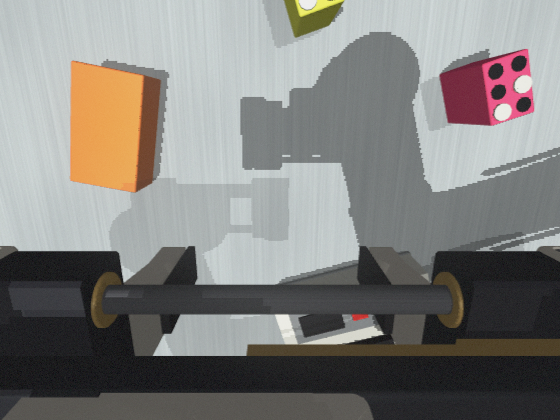

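Candidates, by scene pixel: teal (203,197), purple (168,190) and (186,221), pink (265,200), yellow (220,243). In the side view there are also flat teal and yellow racks at (198,85) and (157,97). I pick the teal block at scene (203,197) / side (321,306) and will check it in a crop.

```bash
cat > h.py <<'E'
import numpy as np,cv2,pickle
def cloud(c, T=None):
    z=c["z_map"];v,u=np.mgrid[:z.shape[0],:z.shape[1]]
    P=np.stack([(u-c["cx"])/c["fx"]*z,-(v-c["cy"])/c["fy"]*z,-z,np.ones_like(z)],-1)
    M=np.linalg.inv(c["camera_from_world"]) if T is None else T
    W=(P@M.T)[...,:3]; W[z<=0]=np.nan
    return W
def rect(p): 
    (c,s,a)=cv2.minAreaRect((p[:,:2]*1000).astype(np.float32)); return np.round(c,1),np.round(s,1),round(a,1)
E
python3 - <<'E'
from h import *
for n in ["scene","side"]:
    c=pickle.load(open(n+"0.pkl","rb"));W=cloud(c);hsv=cv2.cvtColor(c["img"],cv2.COLOR_BGR2HSV)
    H,S,V=cv2.split(hsv)
    u,v,w,h=(150,165,140,110) if n=="scene" else (240,220,210,150)
    print(n,"teal")
    box=np.zeros(H.shape,bool);
    if n=="scene": box[165:225,185:225]=1
    else: box[275:335,295:345]=1
    z=W[...,2]
    m=box&(z>0.07)&(z<0.09); p=W[m]; print(m.sum(),rect(p),np.median(p[:,2]))
    t=box&(H>80)&(H<100)&(S>120)&(z>0.01); p=W[t]; print(t.sum(),rect(p))
    # heater
    box=np.zeros(H.shape,bool)
    if n=="scene": box[160:275,330:440]=1
    else: box[145:225,185:295]=1
    m=box&(z>0.053)&(z<0.065); p=W[m];print("deck",m.sum(),rect(p),np.median(p[:,2]))
    m=box&(z>0.03)&(z<0.065); p=W[m];print("body",m.sum(),rect(p))
    m=box&(z>0.066)&(z<0.075); p=W[m];print("collar",m.sum(),rect(p),np.median(p[:,2]))
    m=box&((H<8)|(H>172))&(S>150)&(z>0.11); p=W[m];print("knob",m.sum(),np.median(p,0))
    m=box&(z>0.105)&(z<0.135); p=W[m];print("arm",m.sum(),rect(p))
    cv2.imwrite(f"pics/{n}_teal.png",cv2.resize(c["img"][(160 if n=="scene" else 230):(270 if n=="scene" else 370),(150 if n=="scene" else 250):(290 if n=="scene" else 450)],None,fx=4,fy=4,interpolation=2))
    cv2.imwrite(f"pics/{n}_heat.png",cv2.resize(c["img"][(160 if n=="scene" else 140):(280 if n=="scene" else 240),(320 if n=="scene" else 180):(450 if n=="scene" else 310)],None,fx=5,fy=5,interpolation=2))
E
```

```text
scene teal
363 (array([ 523.1, -270.7]), array([152.7,  64.7]), 8.6) 0.07899810364483306
17 (array([ 488.1, -280.8]), array([35.4, 17. ]), 76.3)
deck 3601 (array([563.5, 223.5]), array([185. , 223.7]), 16.2) 0.05900734968033383
body 4477 (array([563.5, 223.5]), array([185. , 223.7]), 16.2)
collar 314 (array([558.3, 213. ]), array([106.8, 162.9]), 20.4) 0.06868946101225998
knob 0 [nan nan nan]
arm 326 (array([498.4, 272.7]), array([125.8,  26.9]), 14.6)
side teal
572 (array([ 451.7, -314.5]), array([140.1,  65.6]), 61.0) 0.08154874844516719
631 (array([ 472. , -278.7]), array([40.8, 55.9]), 31.9)
deck 2148 (array([559.3, 224.9]), array([187.1, 231.5]), 16.1) 0.06199646182225832
body 2880 (array([559.3, 224.8]), array([187.5, 231.1]), 16.2)
collar 427 (array([555.5, 221.8]), array([171.1, 210.8]), 15.5) 0.06900175569400957
knob 62 [0.44238908 0.25228618 0.15447719]
arm 264 (array([494.6, 273. ]), array([124.1,  27.7]), 15.3)
  return _methods._mean(a, axis=axis, dtype=dtype,
  ret = um.true_divide(
```

Run:
```python
import cv2,numpy as np
a=cv2.imread("pics/scene_teal.png");b=cv2.imread("pics/scene_heat.png")
c=cv2.imread("pics/side_teal.png");d=cv2.imread("pics/side_heat.png")
f=lambda x:cv2.resize(x,(400,300))
cv2.imwrite("pics/mix.png",np.vstack([np.hstack([f(a),f(b)]),np.hstack([f(c),f(d)])]))
```

```text
(no output)
```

View pics/mix.png

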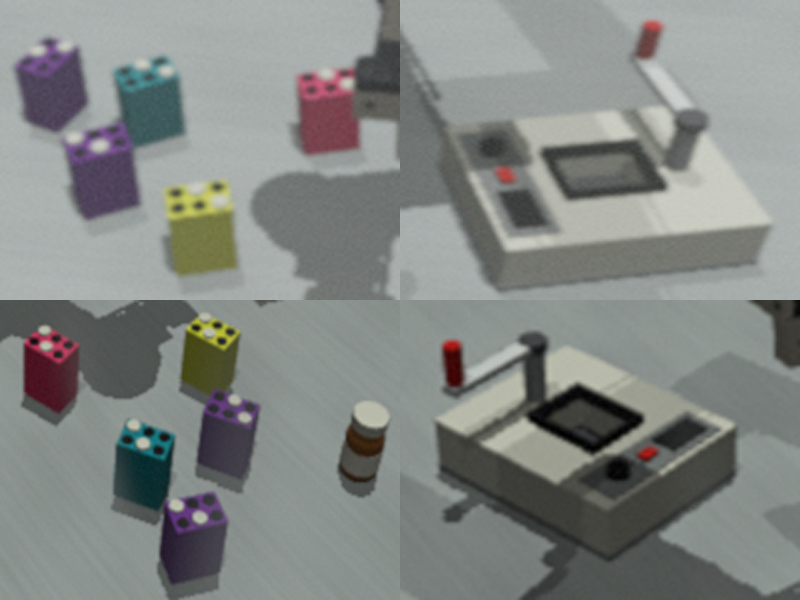

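The crop confirms it: the teal block at mix (144,465) is blue-green with two white lids, and two purple blocks stand close by. Next I'll measure its yaw and the gaps to its neighbours.

Run:
```python
from h import *
for n in ["scene","side"]:
    c=pickle.load(open(n+"0.pkl","rb"));W=cloud(c);z=W[...,2]
    H,S,V=cv2.split(cv2.cvtColor(c["img"],cv2.COLOR_BGR2HSV))
    m=((z>0.015)&(z<0.1)&(W[...,1]<0.0)&(W[...,0]>0.3)&(W[...,0]<0.8)).astype(np.uint8)
    k,l,st,ce=cv2.connectedComponentsWithStats(m,connectivity=4)
    for i in range(1,k):
        if st[i,4]<80: continue
        q=W[l==i]
        print(n,np.round(ce[i]),st[i,4],"all",rect(q),"top",rect(q[q[:,2]>.072]), np.round(np.percentile(q[:,2],98),3),"hue",np.median(H[l==i]))
```

```text
scene [  9. 163.] 693 all (array([ 399. , -892.8]), array([151.6,  34.7]), 14.0) top (array([ 394.6, -895. ]), array([141.1,  27.3]), 19.0) 0.098 hue 40.0
scene [167. 189.] 582 all (array([ 462. , -380.5]), array([43.8, 61.1]), 70.0) top (array([ 462.1, -381.6]), array([41.4, 59.9]), 70.5) 0.083 hue 134.0
scene [193. 208.] 1220 all (array([ 531. , -287.6]), array([ 68.5, 174.4]), 80.8) top (array([ 530.9, -287.9]), array([ 67.2, 174.3]), 80.4) 0.083 hue 120.0
scene [263. 199.] 520 all (array([ 470.9, -101.1]), array([45.3, 56.1]), 19.4) top (array([ 471.5, -101.7]), array([45.4, 53.4]), 18.3) 0.083 hue 174.0
scene [220. 241.] 665 all (array([ 648.9, -189. ]), array([46.1, 55.8]), 18.6) top (array([ 647.9, -189.4]), array([43.6, 55.7]), 18.0) 0.083 hue 32.0
scene [133. 251.] 548 all (array([ 707.9, -391.8]), array([44. , 41.4]), 61.8) top (array([ 706.1, -390.6]), array([40.8, 38.1]), 18.8) 0.087 hue 30.0
side [360. 273.] 1633 all (array([ 611.8, -243. ]), array([184.7,  66. ]), 59.1) top (array([ 612.3, -242.5]), array([183.2,  65.6]), 59.1) 0.086 hue 43.0
side [275. 260.] 802 all (array([ 465.3, -100.2]), array([44.8, 59.6]), 20.2) top (array([466.3, -99.7]), array([41.9, 58.8]), 18.7) 0.086 hue 173.0
side [433. 294.] 629 all (array([ 700.5, -392.4]), array([42.9, 44.5]), 79.6) top (array([ 702.1, -391.3]), array([39.5, 42.8]), 87.1) 0.088 hue 30.0
side [322. 304.] 915 all (array([ 472.5, -277.1]), array([44.6, 57.5]), 33.9) top (array([ 473.4, -277.3]), array([43.1, 55.9]), 32.3) 0.086 hue 92.0
side [347. 338.] 1059 all (array([ 457.7, -380.8]), array([43.2, 58.3]), 70.1) top (array([ 457.9, -380.8]), array([42.9, 57.1]), 70.3) 0.085 hue 134.0
```

Request:
apply_moves --targets '[[[0.87,0.62,0],[0,0,0],80],[[0.87,0.62,0],[0,0,0],80],[[0.87,0.62,0],[0,0,0],80],[[0.87,0.62,0],[0,0,0],80],[[0.87,0.62,0],[0,0,0],80]]'

```text
time_s: 0.65
tcp_pos: [0.5486, -0.1751, 0.2396]
eef_rot: [179.7, -0.0, -89.6]
contact_force: [-0.5, -1.2, -0.4]
gripper_width: 0.0799
```

Request:
apply_moves --targets '[[[0.87,0.62,0],[0,0,0],80],[[0,0,0],[0,0,-1],80],[[0,0,0],[0,0,-1],80],[[0,0,0],[0,0,-1],80],[[0,0,0],[0,0,-1],80]]'

```text
time_s: 1.15
tcp_pos: [0.5174, -0.2161, 0.2396]
eef_rot: [179.7, 0.2, -57.0]
contact_force: [-0.0, 0.1, 0.1]
gripper_width: 0.0803
```

```bash
cat >> h.py <<'E'
from scipy.spatial.transform import Rotation as R
def look(r,name):
    s=r.get_state(); T=np.eye(4);T[:3,:3]=R.from_euler('xyz',s["eef_rot"],degrees=True).as_matrix();T[:3,3]=s["tcp_pos"]
    c=r.capture("wrist"); cv2.imwrite(f"pics/{name}.png",c["img"]); pickle.dump((c,T),open(name+".pkl","wb"))
    return c,T,cloud(c,T@c["mount"]),s
E
python3 - <<'E'
from plant import r
from h import *
c,T,W,s=look(r,"w1"); print(s["tcp_pos"],s["eef_rot"],s["time_s"],s["contact_force"])
c=r.capture("scene");cv2.imwrite("pics/s1.png",c["img"]); pickle.dump(c,open("s1.pkl","wb"))
E
```

```text
[ 0.51740967 -0.2160907   0.23961173] [179.66750794   0.22186047 -56.98055067] 1.15 [-0.01237085  0.05810732  0.05319293]
```

View pics/w1.png

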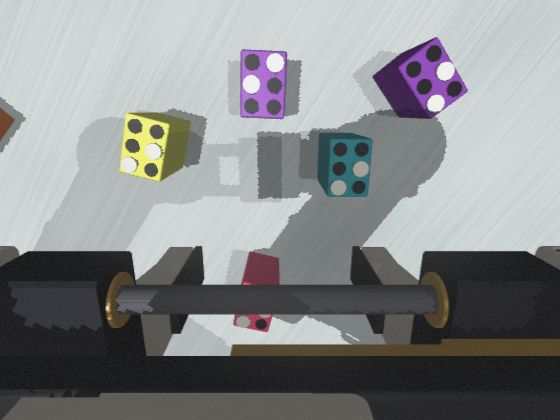

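Teal block at (345,165), square to the jaw axis. The purple blocks at (263,84) and (420,78) clear the finger paths. I'll measure from the wrist depth.

```bash
cat >> h.py <<'E'
def teal(c,W,z0,z1):
    H,S,V=cv2.split(cv2.cvtColor(c["img"],cv2.COLOR_BGR2HSV))
    m=((H>82)&(H<102)&(S>90)&(W[...,2]>z0)&(W[...,2]<z1)).astype(np.uint8)
    k,l,st,ce=cv2.connectedComponentsWithStats(m); i=1+np.argmax(st[1:,4])
    return W[l==i],ce[i],st[i]
def totool(T,p): return T[:3,:3].T@(np.asarray(p)-T[:3,3])*1000
E
python3 - <<'E'
from h import *
c,T=pickle.load(open("w1.pkl","rb"));W=cloud(c,T@c["mount"])
p,ce,st=teal(c,W,.072,.09);print(ce,st,rect(p),np.median(p[:,2]))
(cx,cy),_,_=rect(p); print(totool(T,[cx/1000,cy/1000,.065]))
z=W[...,2]
for n,b in [("purA",(slice(40,125),slice(230,295))),("purB",(slice(30,125),slice(370,470)))]:
    q=W[b].reshape(-1,3);q=q[(q[:,2]>.072)&(q[:,2]<.1)];print(n,rect(q), rect((q-T[:3,3])@T[:3,:3]))
print("teal in tool",rect((p-T[:3,3])@T[:3,:3]))
c=pickle.load(open("s1.pkl","rb"));W=cloud(c);p,ce,st=teal(c,W,.072,.09);print("scene",ce,st,rect(p))
E
```

```text
[347.28900592 165.00921659] [ 326  138   46   59 1519] (array([ 473.2, -275.6]), array([40.3, 55.7]), 32.8) 0.07853543576944971
[ 26.48273544  68.48333651 174.91084788]
purA (array([ 580.9, -293.5]), array([39.9, 56.1]), 31.1) (array([100.2, -12. ]), array([56.1, 40. ]), 2.0)
purB (array([ 458.4, -378.9]), array([40.7, 56. ]), 71.2) (array([105. , 137.3]), array([40.7, 56. ]), 51.8)
teal in tool (array([26.5, 68.6]), array([55.7, 40.3]), 0.2)
scene [198.73333333 188.8       ] [196 186   7   6  15] (array([ 486.4, -279.2]), array([24.6,  8.9]), 37.0)
```

Request:
apply_moves --targets '[[[0.34,0.86,0],[0,0,0],80],[[0.32,0.86,0],[0,0,0],80],[[0,0,0.9],[0,0,0],80],[[0,0,0.9],[0,0,0],80],[[0,0,0],[0,0,0],80]]'

```text
time_s: 1.75
tcp_pos: [0.473, -0.2771, 0.167]
eef_rot: [179.8, 0.1, -58.5]
contact_force: [-0.6, 0.2, -0.5]
gripper_width: 0.08
```

```bash
cat > g.py <<'E'
from plant import r
from h import *
import sys
n=sys.argv[1]
c,T,W,s=look(r,n); print(s["time_s"],s["tcp_pos"],s["eef_rot"],s["contact_force"],s["gripper_width"])
p,ce,st=teal(c,W,.072,.09);print(ce,st,rect(p),np.median(p[:,2]),"tool",rect((p-T[:3,3])@T[:3,:3]))
print("to teal z.065",totool(T,[.4732,-.2756,.065]))
E
python3 g.py w2
```

```text
1.75 [ 0.47295132 -0.27712766  0.16700728] [ 1.79770353e+02  9.68560948e-02 -5.84723890e+01] [-0.56560931  0.22284959 -0.53350433] 0.08003249416707323
[274.72240803 214.52030578] [ 248  182   53   73 2093] (array([ 473.3, -276. ]), array([38.9, 55.6]), 32.8) 0.07853463454458146 tool (array([-0.7, -1.3]), array([38.9, 55.6]), 88.8)
to teal z.065 [ -0.99968482  -1.41965208 102.00424701]
```

View pics/w2.png

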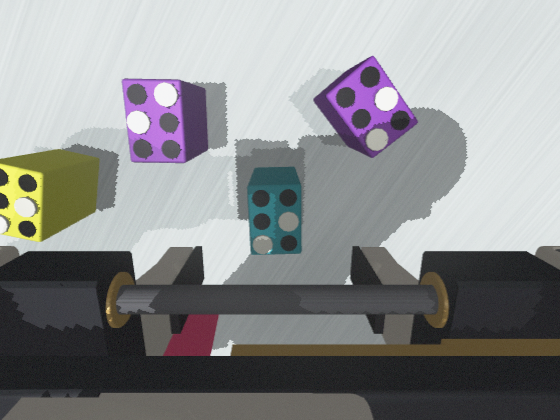

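Teal block (275,212) is centred between the open fingers, with clear space on both sides. Descending.

Request:
apply_moves --targets '[[[-0.03,-0.03,0.8],[0,0,-0.16],80],[[0,0,0.8],[0,0,0],80],[[0,0,0.7],[0,0,0],80],[[0,0,0.2],[0,0,0],80],[[0,0,0],[0,0,0],80]]'

```text
time_s: 2.3
tcp_pos: [0.4834, -0.2777, 0.0771]
eef_rot: [-179.7, -0.7, -57.4]
contact_force: [-0.1, -0.9, 0.3]
gripper_width: 0.0803
```

```bash
python3 g.py w3
```

```text
2.3 [ 0.48343727 -0.27765527  0.07705681] [-179.69839826   -0.7211411   -57.39705608] [-0.08869975 -0.87902813  0.2567999 ] 0.08034608893168224
[291.83708248 258.31424676] [ 251  234   84   51 2934] (array([ 481.4, -289.3]), array([39.4, 24.5]), 33.1) 0.07843404021618881 tool (array([8.7, 8. ]), array([39.4, 24.5]), 89.4)
to teal z.065 [-7.39856421  7.57959784 11.92490237]
```

Request:
apply_moves --targets '[[[-0.18,0.19,0],[0.03,0,0],80],[[0,0,0.15],[0,0,0],80],[[0,0,0],[0,0,0],80]]'

```text
time_s: 2.65
tcp_pos: [0.4753, -0.2761, 0.0756]
eef_rot: [-179.1, -1.0, -57.4]
contact_force: [0.4, 0.4, 1.2]
gripper_width: 0.0801
```

```bash
python3 g.py w4
```

```text
2.65 [ 0.47532049 -0.27607976  0.07559813] [-179.14202046   -1.03563971  -57.39368865] [0.35165181 0.38590476 1.18536211] 0.08006833399092726
[279.22437841 250.8750758 ] [ 237  223   86   62 3298] (array([ 480.2, -287.2]), array([39.7, 29.8]), 33.4) 0.07843415812817432 tool (array([12. ,  1.9]), array([39.7, 29.8]), 89.2)
to teal z.065 [-1.73810333  1.68584552 10.54437726]
```

View pics/w4.png

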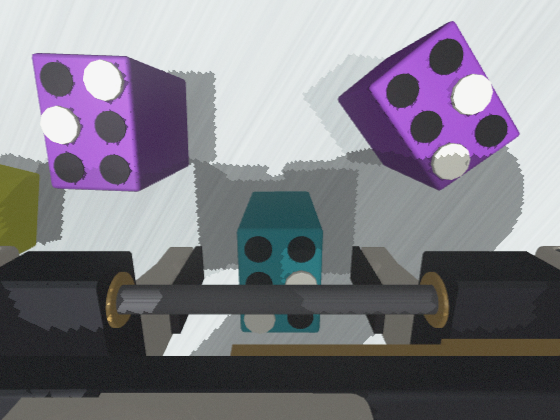

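Block at (279,290), still between the fingers. The tool has drifted slightly in tilt, so I'll compute an exact correction.

```bash
cat > d.py <<'E'
from plant import r
from h import *
import sys
x,y,z,yaw=map(float,sys.argv[1:5])
s=r.get_state(); A=R.from_euler('xyz',s["eef_rot"],degrees=True); B=R.from_euler('xyz',[180,0,yaw],degrees=True)
d=A.inv().apply(np.array([x,y,z])-s["tcp_pos"])/.04; w=np.degrees((A.inv()*B).as_rotvec())/8
print(s["time_s"],np.round(s["tcp_pos"],4),np.round(s["eef_rot"],2),"F",np.round(s["contact_force"],1),"w",round(s["gripper_width"],4)); print("shift",np.round(d,2),"turn",np.round(w,2))
E
python3 d.py .4732 -.2758 .066 -57.2
```

```text
2.7 [ 0.4755 -0.2762  0.076 ] [-179.13   -1.06  -57.39] F [-0.2  0.9 -0.7] w 0.0799
shift [-0.04  0.05  0.25] turn [-0.11 -0.13 -0.02]
```

Request:
apply_moves --targets '[[[-0.04,0.05,0.25],[-0.12,-0.13,0],80],[[0,0,0.1],[0,0,0],80],[[0,0,0],[0,0,0],80]]'

```text
time_s: 3.0
tcp_pos: [0.4736, -0.2762, 0.0617]
eef_rot: [179.9, 0.0, -57.4]
contact_force: [0.2, -1.1, -0.8]
gripper_width: 0.0798
```

```bash
python3 d.py .4732 -.2758 .066 -57.2
```

```text
3.0 [ 0.4736 -0.2762  0.0617] [ 1.7989e+02  1.0000e-02 -5.7380e+01] F [ 0.2 -1.1 -0.8] w 0.0798
shift [-0.01  0.   -0.11] turn [ 0.01  0.   -0.02]
```

Request:
apply_moves --targets '[[[0,0,-0.1],[0,0,0],80],[[0,0,0],[0,0,0],30],[[0,0,0],[0,0,0],30],[[0,0,0],[0,0,0],30],[[0,0,0],[0,0,0],30]]' --squeeze 20

```text
time_s: 3.5
tcp_pos: [0.4736, -0.2762, 0.0657]
eef_rot: [179.8, 0.0, -57.4]
contact_force: [-0.2, -0.2, 0.4]
gripper_width: 0.0533
```

Request:
apply_moves --targets '[[[0,0,0],[0,0,0],30],[[0,0,0],[0,0,0],30],[[0,0,-0.3],[0,0,0],30],[[0,0,-0.5],[0,0,0],30],[[0,0,0],[0,0,0],30]]'

```text
time_s: 4.0
tcp_pos: [0.473, -0.2761, 0.0992]
eef_rot: [179.8, 0.1, -57.4]
contact_force: [0.7, 0.1, -1.4]
gripper_width: 0.0397
```

```bash
python3 d.py .4732 -.2758 .25 -73.7
```

```text
4.0 [ 0.473  -0.2761  0.0992] [ 1.7977e+02  1.1000e-01 -5.7390e+01] F [ 0.7  0.1 -1.4] w 0.0397
shift [-0.01  0.01 -3.77] turn [0.03 0.01 2.04]
```

Request:
apply_moves --targets '[[[0,0,-1],[0,0,0],30],[[0,0,-1],[0,0,0],30],[[0,0,-1],[0,0,0],30],[[0,0,-1],[0,0,0],30],[[0,0,-0.3],[0,0,0],30]]'

```text
time_s: 4.5
tcp_pos: [0.471, -0.2752, 0.2748]
eef_rot: [179.5, 0.4, -57.5]
contact_force: [1.0, 0.6, -1.3]
gripper_width: 0.0398
```

Request:
apply_moves --targets '[[[0,0,0],[0,0,0.7],30],[[0,0,0],[0,0,0.7],30],[[0,0,0],[0,0,0.6],30],[[0,0,0],[0,0,0],30]]'

```text
time_s: 4.9
tcp_pos: [0.4712, -0.2749, 0.2782]
eef_rot: [179.8, 0.2, -74.0]
contact_force: [0.1, 0.5, -1.2]
gripper_width: 0.0402
```

```bash
python3 d.py .535 .33 .27 -74
```

```text
4.9 [ 0.4712 -0.2749  0.2782] [179.76   0.19 -74.05] F [ 0.1  0.5 -1.2] w 0.0402
shift [-14.1   -5.69   0.23] turn [ 0.03  0.02 -0.01]
```

Request:
apply_moves --targets '[[[-1,-0.4,0],[0,0,0],30],[[-1,-0.4,0],[0,0,0],30],[[-1,-0.4,0],[0,0,0],30],[[-1,-0.4,0],[0,0,0],30],[[-1,-0.4,0],[0,0,0],30]]'

```text
time_s: 5.4
tcp_pos: [0.491, -0.0583, 0.2766]
eef_rot: [179.6, 0.3, -73.8]
contact_force: [1.5, 0.2, -2.3]
gripper_width: 0.04
```

Request:
apply_moves --targets '[[[-1,-0.4,0],[0,0,0],30],[[-1,-0.4,0],[0,0,0],30],[[-1,-0.4,0],[0,0,0],30],[[-1,-0.4,0],[0,0,0],30],[[0,0,0],[0,0,0],30]]'

```text
time_s: 5.9
tcp_pos: [0.5057, 0.1246, 0.2761]
eef_rot: [179.6, 0.3, -72.8]
contact_force: [-0.7, -0.4, -2.3]
gripper_width: 0.0397
```

```bash
python3 d.py .535 .33 .27 -74
```

```text
5.9 [0.5057 0.1246 0.2761] [179.59   0.34 -72.78] F [-0.7 -0.4 -2.3] w 0.0397
shift [-4.69 -2.22  0.16] turn [0.05 0.04 0.15]
```

Request:
apply_moves --targets '[[[-1,-0.46,0],[0,0,0.15],30],[[-1,-0.46,0],[0,0,0],30],[[-1,-0.46,0],[0,0,0],30],[[-1,-0.46,0],[0,0,0],30],[[0,0,0],[0,0,0],30]]'

```text
time_s: 6.4
tcp_pos: [0.5297, 0.3048, 0.2748]
eef_rot: [179.4, 0.3, -73.3]
contact_force: [-0.7, 0.1, -2.3]
gripper_width: 0.04
```

Run:
```python
from plant import r
from h import *
c,T,W,s=look(r,"w5"); print(s["tcp_pos"],s["eef_rot"])
```

```text
[0.52967043 0.30476847 0.27475511] [179.43931141   0.30000108 -73.27923693]
```

View pics/w5.png

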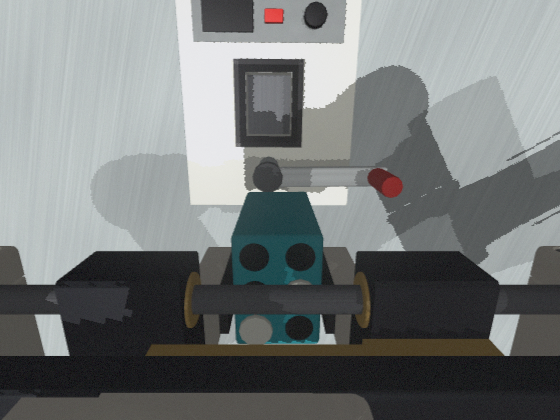

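The pocket is at (269,103), the pivot column at (268,175), and the red knob top at (390,186) with the arm open. The held teal block is at the bottom (277,270).

Run:
```python
from h import *
c,T=pickle.load(open("w5.pkl","rb"));W=cloud(c,T@c["mount"]);z=W[...,2]
H,S,V=cv2.split(cv2.cvtColor(c["img"],cv2.COLOR_BGR2HSV))
def box(r0,r1,c0,c1):
    b=np.zeros(z.shape,bool);b[r0:r1,c0:c1]=1;return b
print("zs pocket row103",np.round(z[103,228:310:4],3))
m=box(50,155,225,312)&(z>.065)&(z<.075);print("collar",m.sum(),rect(W[m]))
m=box(65,145,240,300)&(z<.04);print("floor",m.sum(),rect(W[m]))
# collar via dark color corners at z=.07
m=box(50,155,225,312)&(V<75)&(z>.05);print("dark",rect(W[m]))
m=box(0,206,165,365)&(z>.052)&(z<.066);print("deck",rect(W[m]))
m=box(160,200,360,410)&(S>150)&(z>.16);p=W[m];print("knobtop",m.sum(),rect(p),np.median(p,0))
m=box(150,195,245,290)&(z>.12)&(z<.135);p=W[m];print("column",m.sum(),rect(p),p.mean(0))
```

```text
zs pocket row103 [0.058 0.06  0.07  0.067 0.061 0.03  0.029 0.031 0.03  0.03  0.029 0.029
 0.031 0.029 0.03  0.03  0.06  0.067 0.069 0.058 0.059]
collar 2123 (array([560., 226.]), array([70.1, 85.3]), 16.3)
floor 2624 (array([560. , 226.2]), array([48.2, 64.3]), 16.3)
dark (array([557.8, 225.4]), array([65. , 85.1]), 16.6)
deck (array([558.1, 232.3]), array([181.1, 207.1]), 16.4)
knobtop 344 (array([446.3, 258.9]), array([16.3, 16.3]), 81.0) [0.44665574 0.25856213 0.16646004]
column 873 (array([538.6, 287. ]), array([34. , 26.6]), 17.4) [0.53868642 0.28694434 0.12532161]
```

```bash
python3 - <<'E'
from h import *
c,T=pickle.load(open("w5.pkl","rb"));W=cloud(c,c["mount"])
q=W[196:238,238:318].reshape(-1,3)*1000; q=q[(q[:,2]<80)]
print("face x by z:",[(a,round(np.median(q[(q[:,2]>a)&(q[:,2]<a+10),0]),1)) for a in range(-10,70,10) if ((q[:,2]>a)&(q[:,2]<a+10)).sum()>20])
f=q[np.abs(q[:,0]-28)<4]; print("y span",np.percentile(f[:,1],[1,99]),"zmax",np.percentile(f[:,2],[50,99]))
E
python3 d.py .560 .226 .25 -73.7
```

```text
face x by z: [(-10, np.float64(27.2)), (0, np.float64(27.2)), (10, np.float64(27.2)), (20, np.float64(27.2)), (30, np.float64(27.2)), (40, np.float64(27.2)), (50, np.float64(27.2))]
y span [-18.12670301  19.34691577] zmax [10.37482506 53.44657465]
6.45 [0.5292 0.3028 0.2748] [179.38   0.27 -73.31] F [-0.4  0.2 -2.4] w 0.0401
shift [ 2.06 -0.19  0.61] turn [0.08 0.03 0.05]
```

Request:
apply_moves --targets '[[[0.9,-0.1,0],[0.08,0.03,0.05],30],[[0.9,-0.1,0],[0,0,0],30],[[0.2,0,0],[0,0,0],30],[[0,0,0],[0,0,0],30]]'

```text
time_s: 6.85
tcp_pos: [0.5591, 0.2242, 0.2728]
eef_rot: [179.8, -0.1, -73.2]
contact_force: [0.2, 0.7, -1.1]
gripper_width: 0.0399
```

```bash
python3 d.py .560 .226 .16 -73.7
```

```text
6.85 [0.5591 0.2242 0.2728] [ 1.7983e+02 -5.0000e-02 -7.3240e+01] F [ 0.2  0.7 -1.1] w 0.0399
shift [-0.04 -0.04  2.82] turn [ 0.02 -0.01  0.06]
```

Request:
apply_moves --targets '[[[-0.04,-0.04,0.5],[0.02,0,0.06],30],[[0,0,0.8],[0,0,0],30],[[0,0,0.7],[0,0,0],30],[[0,0,0.6],[0,0,0],30],[[0,0,0],[0,0,0],30]]'

```text
time_s: 7.35
tcp_pos: [0.5597, 0.2257, 0.1678]
eef_rot: [-179.8, 0.1, -73.6]
contact_force: [-0.1, -0.4, -1.7]
gripper_width: 0.0401
```

```bash
python3 d.py .560 .226 .14 -73.7
```

```text
7.35 [0.5597 0.2257 0.1678] [-1.7978e+02  8.0000e-02 -7.3640e+01] F [-0.1 -0.4 -1.7] w 0.0401
shift [-0.   -0.01  0.69] turn [-0.03  0.01  0.01]
```

Request:
apply_moves --targets '[[[0,0,0.4],[-0.03,0,0],30],[[0,0,0.3],[0,0,0],30],[[0,0,0],[0,0,0],30]]'

```text
time_s: 7.65
tcp_pos: [0.5606, 0.2269, 0.1403]
eef_rot: [-179.9, 0.1, -73.5]
contact_force: [-0.3, 0.2, -2.7]
gripper_width: 0.04
```

```bash
python3 d.py .560 .226 .0957 -73.7
```

```text
7.65 [0.5606 0.2269 0.1403] [-1.7987e+02  1.2000e-01 -7.3540e+01] F [-0.3  0.2 -2.7] w 0.04
shift [0.02 0.02 1.11] turn [-0.02  0.01  0.02]
```

Request:
apply_moves --targets '[[[0.02,0.02,0.3],[-0.02,0,0.02],30],[[0,0,0.3],[0,0,0],30],[[0,0,0.25],[0,0,0],30],[[0,0,0],[0,0,0],30]]'

```text
time_s: 8.05
tcp_pos: [0.5608, 0.2265, 0.1048]
eef_rot: [-179.9, 0.2, -73.7]
contact_force: [-0.7, -0.3, -1.5]
gripper_width: 0.0398
```

```bash
python3 d.py .560 .226 .0957 -73.7
```

```text
8.05 [0.5608 0.2265 0.1048] [-1.7992e+02  1.6000e-01 -7.3690e+01] F [-0.7 -0.3 -1.5] w 0.0398
shift [0.01 0.02 0.23] turn [-0.01  0.02  0.  ]
```

Request:
apply_moves --targets '[[[0,0.02,0.12],[0,0,0],30],[[0,0,0.08],[0,0,0],30],[[0,0,0],[0,0,0],30]]'

```text
time_s: 8.35
tcp_pos: [0.5603, 0.2263, 0.0963]
eef_rot: [-179.9, 0.1, -73.7]
contact_force: [-0.7, 0.5, -1.3]
gripper_width: 0.0398
```

```bash
python3 d.py .560 .226 .0957 -73.7
```

```text
8.35 [0.5603 0.2263 0.0963] [-1.7989e+02  1.5000e-01 -7.3680e+01] F [-0.7  0.5 -1.3] w 0.0398
shift [0.01 0.01 0.01] turn [-0.01  0.02  0.  ]
```

Request:
apply_moves --targets '[[[0,0,0.05],[0,0,0],30],[[0,0,0],[0,0,0],65],[[0,0,0],[0,0,0],65],[[0,0,0],[0,0,0],65],[[0,0,0],[0,0,0],65]]'

```text
time_s: 8.85
tcp_pos: [0.5621, 0.2275, 0.0976]
eef_rot: [-179.6, 0.2, -73.6]
contact_force: [0.1, 0.1, 0.4]
gripper_width: 0.0632
```

Request:
apply_moves --targets '[[[0,0,-0.5],[0,0,0],65],[[0,0,-1],[0,0,0],65],[[0,0,-1],[0,0,0],65],[[0,0,-1],[0,0,0],65],[[0,0,-0.4],[0,0,0],65]]'

```text
time_s: 9.35
tcp_pos: [0.5598, 0.2252, 0.2553]
eef_rot: [180.0, 0.0, -73.6]
contact_force: [-0.2, 0.6, 0.3]
gripper_width: 0.0652
```

```bash
python3 d.py .524 .35 .27 -73.7
```

```text
9.35 [0.5598 0.2252 0.2553] [ 1.7996e+02  2.0000e-02 -7.3640e+01] F [-0.2  0.6  0.3] w 0.0652
shift [-3.24 -0.02 -0.37] turn [0.   0.   0.01]
```

Request:
apply_moves --targets '[[[-0.8,0,0],[0,0,0],65],[[-0.8,0,0],[0,0,0],65],[[-0.8,0,0],[0,0,0],65],[[0,0,0],[0,0,0],65]]'

```text
time_s: 9.75
tcp_pos: [0.5338, 0.3202, 0.2611]
eef_rot: [-179.6, 0.2, -73.8]
contact_force: [0.5, 0.6, -0.0]
gripper_width: 0.0648
```

```bash
python3 - <<'E'
from plant import r
from h import *
c,T,W,s=look(r,"w6"); print(s["tcp_pos"],s["eef_rot"],s["joints"])
p,ce,st=teal(c,W,.1,.12);print(ce,st,rect(p),np.percentile(p[:,2],[5,50,95]))
H,S,V=cv2.split(cv2.cvtColor(c["img"],cv2.COLOR_BGR2HSV))
m=(S>150)&((H<8)|(H>172))&(W[...,2]>.16);p=W[m];print("knobtop",m.sum(),rect(p))
E
python3 d.py .4463 .2588 .25 -162.7
```

```text
[0.53380784 0.32024294 0.2610741 ] [-179.55470009    0.23830745  -73.81537868] [ 4.89306228e+01  1.47606908e+01 -5.24199803e+00  4.31748805e-02
 -6.94938823e+01 -3.27618743e+01]
[278.29700855  85.41613248] [ 255   52   48   70 1872] (array([559.9, 226.8]), array([39.7, 55.8]), 16.4) [0.1072081  0.10863317 0.10995443]
knobtop 459 (array([446.6, 258.8]), array([16.5, 17.3]), 81.1)
9.8 [0.534  0.319  0.2611] [-179.57    0.21  -73.83] F [ 1.1 -1.  -0.1] w 0.065
shift [0.84 2.53 0.26] turn [-0.02  0.06 11.11]
```

View pics/w6.png

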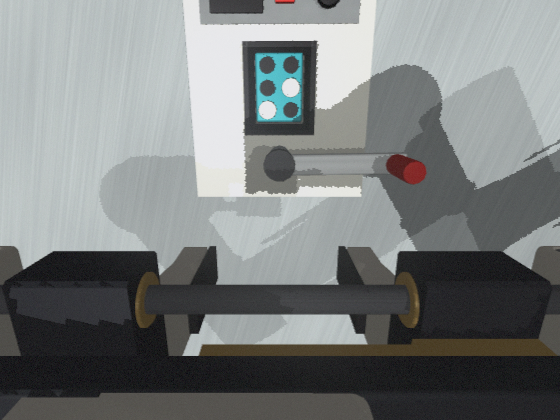

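The block is seated at (278,87): centred within 1 mm, yaw 16.4° against the heater's 16.3°, top at z≈0.110. The clamp is still open, with the knob at (408,168). Going to the knob next.

Request:
apply_moves --targets '[[[0.28,0.9,0],[0,0,0],50],[[0.28,0.9,0],[0,0,0],50],[[0.28,0.8,0],[0,0,0],50],[[0,0,0],[0,0,1],50],[[0,0,0],[0,0,1],50]]'

```text
time_s: 10.3
tcp_pos: [0.4404, 0.2527, 0.258]
eef_rot: [-179.8, 0.2, -90.3]
contact_force: [0.7, -0.3, 0.0]
gripper_width: 0.0502
```

Request:
apply_moves --targets '[[[0,0,0],[0,0,1],50],[[0,0,0],[0,0,1],50],[[0,0,0],[0,0,1],50],[[0,0,0],[0,0,1],50],[[0,0,0],[0,0,1],50]]'

```text
time_s: 10.8
tcp_pos: [0.4403, 0.2482, 0.2586]
eef_rot: [-179.9, 0.3, -132.1]
contact_force: [-0.2, 0.4, -0.7]
gripper_width: 0.0503
```

Request:
apply_moves --targets '[[[0,0,0],[0,0,1],50],[[0,0,0],[0,0,1],50],[[0,0,0],[0,0,1],50],[[0,0,0],[0,0,1],50],[[0,0,0],[0,0,0],50]]'

```text
time_s: 11.3
tcp_pos: [0.4408, 0.2442, 0.2586]
eef_rot: [179.9, 0.3, -165.9]
contact_force: [0.9, 0.2, -0.1]
gripper_width: 0.0499
```

```bash
python3 d.py .4463 .2588 .20 -162.7
```

```text
11.3 [0.4408 0.2442 0.2586] [ 179.89    0.29 -165.86] F [ 0.9  0.2 -0.1] w 0.0499
shift [-0.21  0.32  1.47] turn [ 0.01  0.04 -0.4 ]
```

Request:
apply_moves --targets '[[[-0.21,0.32,0],[0,0.04,-0.4],50],[[0,0,0.7],[0,0,0],50],[[0,0,0.6],[0,0,0],50],[[0,0,0],[0,0,0],50]]'

```text
time_s: 11.7
tcp_pos: [0.447, 0.2575, 0.2065]
eef_rot: [179.8, 0.1, -161.6]
contact_force: [-1.2, 0.4, 0.5]
gripper_width: 0.0502
```

```bash
python3 d.py .4463 .2588 .151 -162.7
python3 - <<'E'
from plant import r
from h import *
c,T,W,s=look(r,"w7")
E
```

```text
11.7 [0.447  0.2575 0.2065] [ 1.7982e+02  1.2000e-01 -1.6164e+02] F [-1.2  0.4  0.5] w 0.0502
shift [0.01 0.03 1.39] turn [0.02 0.01 0.13]
```

View pics/w7.png

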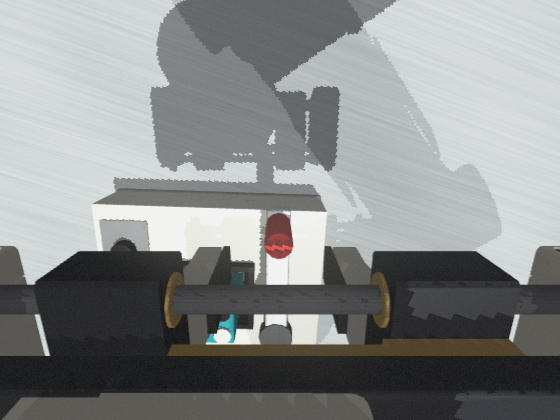

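The knob at (279,240) lies between the fingers, with the arm running away below to the column at (276,335). Descend, then close to a loose cage.

Request:
apply_moves --targets '[[[0,0.03,0.5],[0.02,0,0.13],50],[[0,0,0.5],[0,0,0],50],[[0,0,0.33],[0,0,0],50],[[0,0,0],[0,0,0],50]]'

```text
time_s: 12.15
tcp_pos: [0.4504, 0.2605, 0.1596]
eef_rot: [179.8, 0.6, -162.2]
contact_force: [0.1, -0.2, -0.2]
gripper_width: 0.05
```

```bash
python3 d.py .4463 .2588 .151 -162.7
```

```text
12.15 [0.4504 0.2605 0.1596] [ 179.83    0.64 -162.22] F [ 0.1 -0.2 -0.2] w 0.05
shift [ 0.11 -0.01  0.21] turn [0.02 0.08 0.06]
```

Request:
apply_moves --targets '[[[0.1,0,0.14],[0.02,0.08,0.06],26],[[0,0,0.04],[0,0,0],26],[[0,0,0],[0,0,0],26],[[0,0,0],[0,0,0],26]]' --squeeze 8

```text
time_s: 12.55
tcp_pos: [0.4481, 0.2604, 0.1561]
eef_rot: [179.9, 0.2, -162.6]
contact_force: [0.6, 0.8, 0.5]
gripper_width: 0.0274
```

```bash
python3 d.py .4463 .2588 .151 -162.7
```

```text
12.55 [0.4481 0.2604 0.1561] [ 179.88    0.23 -162.58] F [0.6 0.8 0.5] w 0.0274
shift [ 0.06 -0.03  0.13] turn [0.02 0.03 0.02]
```

```bash
cat > a.py <<'E'
import sys,subprocess,numpy as np
a=float(sys.argv[1]); t=np.radians(16.3+270-a)
subprocess.run(["python3","d.py",str(.5418+.1*np.cos(t)),str(.2885+.1*np.sin(t)),".153",str(16.3-90-a)])
E
python3 a.py 89
```

```text
12.55 [0.4481 0.2604 0.1561] [ 179.88    0.23 -162.58] F [0.6 0.8 0.5] w 0.0274
shift [ 0.06 -0.03  0.08] turn [0.02 0.03 0.02]
```

Request:
apply_moves --targets '[[[0.01,-0.35,0.03],[0,0,-1],26],[[-0.02,-0.35,0],[0,0,-1],26],[[-0.02,-0.35,0],[0,0,-1],26]]'

```text
time_s: 12.85
tcp_pos: [0.4674, 0.2248, 0.1563]
eef_rot: [179.9, 0.4, -137.7]
contact_force: [-0.9, 1.3, -1.1]
gripper_width: 0.0262
```

```bash
python3 a.py 60
```

```text
12.85 [0.4674 0.2248 0.1563] [ 179.92    0.45 -137.73] F [-0.9  1.3 -1.1] w 0.0262
shift [ 0.05 -0.25  0.08] turn [ 0.01  0.06 -0.5 ]
```

Request:
apply_moves --targets '[[[0.04,-0.38,0.03],[0,0.05,-0.9],26],[[-0.01,-0.37,0],[0,0,-1],26],[[-0.01,-0.37,0],[0,0,-1],26]]'

```text
time_s: 13.15
tcp_pos: [0.5017, 0.1954, 0.1566]
eef_rot: [180.0, 0.2, -113.5]
contact_force: [0.7, 1.8, -1.6]
gripper_width: 0.0263
```

```bash
python3 a.py 36
```

```text
13.15 [0.5017 0.1954 0.1566] [ 179.98    0.23 -113.45] F [ 0.7  1.8 -1.6] w 0.0263
shift [-0.04 -0.16  0.09] turn [ 0.    0.03 -0.47]
```

Request:
apply_moves --targets '[[[-0.04,-0.36,0.03],[0,0.03,-1],26],[[-0.02,-0.36,0],[0,0,-1],26],[[-0.02,-0.36,0],[0,0,-1],26]]'

```text
time_s: 13.45
tcp_pos: [0.5448, 0.1861, 0.1564]
eef_rot: [180.0, 0.0, -88.4]
contact_force: [-1.8, 1.1, -0.8]
gripper_width: 0.0258
```

```bash
python3 a.py 8; python3 a.py 0
```

```text
13.45 [0.5448 0.1861 0.1564] [ 1.7997e+02  4.0000e-02 -8.8440e+01] F [-1.8  1.1 -0.8] w 0.0258
shift [-0.08 -0.29  0.09] turn [ 0.    0.   -0.84]
13.45 [0.5448 0.1861 0.1564] [ 1.7997e+02  4.0000e-02 -8.8440e+01] F [-1.8  1.1 -0.8] w 0.0258
shift [-0.14 -0.63  0.09] turn [ 0.    0.01 -1.84]
```

Request:
apply_moves --targets '[[[-0.1,-0.32,0],[0,0,-0.95],26],[[-0.03,-0.3,0],[0,0,-0.9],26],[[0,0,0],[0,0,0],26]]'

```text
time_s: 13.75
tcp_pos: [0.5707, 0.1928, 0.1566]
eef_rot: [179.9, 0.0, -72.9]
contact_force: [-0.3, -0.5, 0.4]
gripper_width: 0.0259
```

```bash
python3 a.py 0
```

```text
13.75 [0.5707 0.1928 0.1566] [ 1.7989e+02  1.0000e-02 -7.2900e+01] F [-0.3 -0.5  0.4] w 0.0259
shift [0.   0.02 0.09] turn [0.01 0.   0.1 ]
```

Tool is at the shut position. I'll nudge toward the stop to take up the cage's slack, watching the force.

Request:
apply_moves --targets '[[[0,-0.06,0],[0,0,0],26],[[0,-0.05,0],[0,0,0],26],[[0,0,0],[0,0,0],26]]'

```text
time_s: 14.05
tcp_pos: [0.5739, 0.1936, 0.1568]
eef_rot: [179.8, 0.0, -73.4]
contact_force: [-0.5, -1.0, 0.4]
gripper_width: 0.026
```

```bash
python3 a.py 0
```

```text
14.05 [0.5739 0.1936 0.1568] [179.84   0.   -73.4 ] F [-0.5 -1.   0.4] w 0.026
shift [-0.    0.11  0.09] turn [0.02 0.   0.04]
```

Request:
apply_moves --targets '[[[0,-0.06,0],[0,0,0],26],[[0,0,0],[0,0,0],26]]'

```text
time_s: 14.25
tcp_pos: [0.5741, 0.1938, 0.1568]
eef_rot: [179.7, -0.0, -73.5]
contact_force: [-0.3, -0.5, 0.4]
gripper_width: 0.0258
```

```bash
python3 a.py 0
```

```text
14.25 [0.5741 0.1938 0.1568] [179.66  -0.   -73.53] F [-0.3 -0.5  0.4] w 0.0258
shift [-0.    0.11  0.09] turn [ 0.04 -0.    0.02]
```

Request:
apply_moves --targets '[[[0,0.1,0],[0,0,0],45],[[0,0,0],[0,0,0],45],[[0,0,0],[0,0,0],45],[[0,0,-0.7],[0,0,0],45],[[0,0,-1],[0,0,0],45]]'

```text
time_s: 14.75
tcp_pos: [0.5681, 0.1919, 0.2214]
eef_rot: [179.2, -0.1, -73.6]
contact_force: [0.5, 1.5, 0.3]
gripper_width: 0.0447
```

Request:
apply_moves --targets '[[[0,0,-1],[0,0,0],45],[[-0.9,0,-0.4],[0,0,0],45],[[-1,0,0],[0,0,0],45],[[-1,0,0],[0,0,0],45],[[-1,0,0],[0,0,0],45]]'

```text
time_s: 15.25
tcp_pos: [0.528, 0.3435, 0.2886]
eef_rot: [-180.0, 0.1, -74.0]
contact_force: [1.5, 0.1, 0.3]
gripper_width: 0.045
```

Run:
```python
from plant import r
from h import *
c,T,W,s=look(r,"w8"); print(s["time_s"],s["tcp_pos"],s["eef_rot"])
H,S,V=cv2.split(cv2.cvtColor(c["img"],cv2.COLOR_BGR2HSV))
m=(S>150)&((H<8)|(H>172))&(W[...,2]>.16);p=W[m];k=rect(p);print("knobtop",m.sum(),k)
d=k[0]-np.array([541.8,288.5]);print("clamp deg",16.3-90-np.degrees(np.arctan2(d[1],d[0])))
m=(H>82)&(H<102)&(S>90)&(W[...,2]>.1)&(W[...,2]<.114);p=W[m];print(rect(p),np.median(p[:,2]))
c=r.capture("side");cv2.imwrite("pics/side8.png",c["img"])
```

```text
15.25 [0.52795415 0.34348299 0.2886021 ] [-1.79979755e+02  1.40023359e-01 -7.40432686e+01]
knobtop 222 (array([567.6, 198.2]), array([15.9,  6.5]), 18.0)
clamp deg 0.35460409907710755
(array([559.7, 227.1]), array([39.7, 55.7]), 17.1) 0.10860129463550794
```

View pics/w8.png

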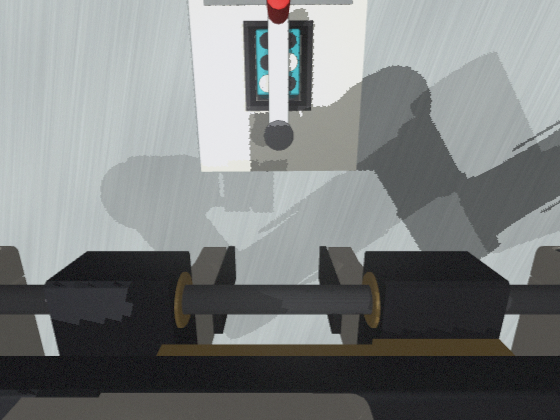

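View pics/side8.png

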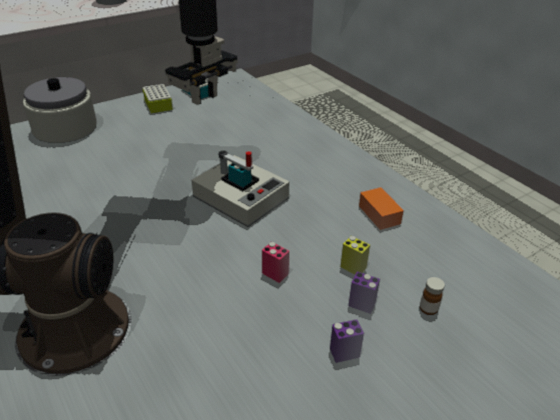

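The arm lies straight over the seated teal block, running from column (279,135) to knob (278,5), at a clamp angle of about 0°. The side view shows the gripper clear and the other objects still standing where they were.

Request:
apply_moves --targets '[[[0,0,0],[0,0,0],45],[[0,0,0],[0,0,0],45]]'

```text
time_s: 15.55
tcp_pos: [0.5267, 0.3469, 0.2873]
eef_rot: [180.0, 0.1, -73.7]
contact_force: [-0.2, 0.4, -0.2]
gripper_width: 0.0452
```

```bash
python3 -c "
from plant import r
print(r.close_job())"
```

```text
the job is handed in; nothing more can be done
None
```

I set the teal block upright on the pocket floor with the clamp still open, swung the clamp arm shut by its knob, backed the gripper away and handed the job in at about 15.6 s.

- **Block:** the last wrist-camera check put its centre within about 1 mm of the pocket centre. It was square with the heater within about 1°, and its top was where a fully seated block's should be (about z 110 mm).
- **Clamp:** the arm measured about 0.4° from shut. That reading came from only part of the knob top, because the picture edge cut it off. The tool had also stopped advancing when I nudged toward the stop, though the force reading there stayed near zero.
- **Surroundings:** the gripper was clear of everything, and the pink, yellow and purple blocks, the jar and the box were still standing where they started.

During the descent to the block the tool drifted about 10 mm sideways, and I corrected that before gripping. No check failed at the end.

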